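# Hang the slide carrier on the inspection stand and lock it

## Task

Mount the longer of the two slide carriers on the sloping inspection stand. First swing the stand's small retainer arm down the slope, clear of the mounting area, then hang the carrier with its two holes over the two pins so that it lies flat on the sloping face with its holed edge uppermost, and finally swing the retainer arm fully back over the carrier's edge. Leave the shorter carrier and the other things on the desk where they are.

Things in the scene. Friction and masses are not known exactly. Their poses are not given: they have to be found in the camera images.
- stand_face: Grey face board of the fixed inspection stand, 126 mm up the slope by 196 mm wide; it slopes 30 degrees, rising to the right of the robot. Origin on its upper surface, 62 mm above the desk; x up the slope, y along it away from the robot, z straight out of the face; surface from x = -69 to +57, y = -104 to +92 mm, z = 0. The rightly hung carrier's frame coincides with this one within about 2 mm.
- pin_far (a point): Foot, on the face, of the steel pin farther from the robot (x = +26, y = +50 mm in the face frame). Pins are 10 mm in diameter, stand 24 mm straight out of the sloping face, the last 9 mm tapering to 4 mm diameter.
- pin_near (a point): Foot, on the face, of the steel pin nearer the robot (x = +26, y = -50 mm in the face frame); like the far pin.
- retainer (a joint): Flat steel retainer arm turning on a post at x = -28, y = -88 mm of the face frame, about the face's z. 0 rad: closed, pointing along the face's +y over the carrier's near edge; grows, counter-clockwise from above, to 1.75; at 1.57 it points down the slope, clear. Friction 0.05 N m, stays where left. Its underside is 9.5 mm off the face, above a flat carrier.
- retainer_knob (a point): Middle of the grip of the black upright round knob on the retainer arm, 36 mm from the arm's turning axis and 36 mm off the face. The knob is 14 mm in diameter and stands square to the face, from 14.5 to 47.5 mm off it; it can be pinched or pushed.
- carrier_long: Longer slide carrier: loose aluminium plate 140 (its y) x 80 (x) x 6 mm, 0.2 kg, with two glass slides, flat on the desk. Origin mid underside, z up. Black bar handle over the origin: 50 mm along y, 12 mm thick along x, from 6 to 40 mm above the underside. Two holes near its +x edge, 100 mm apart, at x = +26, y = +50 and -50 mm.
- carrier_long_hole_round (a point): Centre of the long carrier's round hole, 13 mm in diameter (x = +26, y = +50 mm), at the underside; it goes on the far pin.
- carrier_long_hole_slot (a point): Centre of the long carrier's other hole (x = +26, y = -50 mm), at the underside: a slot 13 mm along the carrier's x by 16 mm along its y; it goes on the near pin.
- carrier_short: The shorter slide carrier, not wanted: plate 112 mm by 80 mm by 6 mm with one glass slide, holes 72 mm apart and the same handle. Lies flat on the desk; the two carriers may have changed places. Origin at the middle of its underside.
- tape_roll: Bystander: white roll of tape lying flat, 58 mm across, 19 mm high. Origin under its centre.
- ball_driver: Bystander: hex driver lying down, 185 mm long, 22 mm high. Origin under its middle.
- coverslip_box: Bystander: flat white box 54 x 54 x 13 mm. Origin under its centre.
- white_pot: Bystander: white bottle, 44 mm across, 74 mm high. Origin under its centre.

How it is judged:
On the way, in this order (a step that is already met when the one before it is completed fails the run):
1. the retainer arm is swung down the slope, clear of the carrier's place (joint over 1.2 rad) (value of joint retainer above 1.2 rad), for 0.2 s.
2. the long carrier hangs on both pins, flat on the face (distance between carrier_long_hole_round and pin_far below 0.006 m and distance between carrier_long_hole_slot and pin_near below 0.006 m and angle between the z axis of carrier_long and the z axis of stand_face, either way round below 0.06 rad), for 0.2 s.
3. the retainer arm is back over the carrier (joint under 0.25 rad) (all of step 2 and value of joint retainer below 0.25 rad), for 0.2 s.
At the end, for the whole second after the job is handed in: The long carrier is at rest on the stand, each hole centre within 6 mm of its own pin's foot (round hole on the far pin, slot on the near pin), its plate within 0.06 rad of the sloping face, and the retainer arm is over its edge (joint under 0.25 rad) (all of step 3 and linear speed of carrier_long below 0.01 m/s); the robot touches nothing.
It fails at once if the short carrier is moved by more than 30 mm (distance of carrier_short from where it was at the start of the episode above 0.03 m).
It fails at once if another thing on the desk is moved by more than 30 mm (distance of any of tape_roll, ball_driver, coverslip_box, white_pot from where it was at the start of the episode above 0.03 m).
It also fails if it takes over 72 s, if anything falls off the work surface, if the arm or the gripper's body presses on something with over 40 N, if the wrist force passes 120 N, or if a joint passes its speed limit or range.

## Robot

A 7-joint arm with a two-finger parallel gripper is mounted at the origin on a cart in front of the work surface, level with it; the furniture and walls round the work are solid. World frame = base frame: x ahead of the robot, y to its left, z up, the work surface at z = 0. Lengths are in m, angles in rad, forces in N, time in s.
With the tool pointing down it reaches from about 0.4 to 0.85 m from the base axis. Payload 6.9 kg.
Tool frame: the origin (TCP) lies midway between the tips of the shut fingers; the grasp point (between the pads) lies robot.hold_point_z behind it (robot.hold_point_z is the distance from the TCP to the grasp point, in m); z points along the fingers, y is the line along which they close (so a half turn about z gives the same grasp; the last joint's range is limited). The gripper opens to 85 mm and grips with 20 to 120 N. Pads are 22 mm wide; open, the fingers measure 114 mm over their backs; the gripper's body (76 mm by 85 mm) begins 54 mm behind the grasp point. The pads swing forward as they close: fully open they stand 13 mm farther back than shut.
Start: joints at [-1.169, 0.507, -0.238, 1.5, 0.126, 1.149, -0.155], TCP at [0.182, 0.598, 0.231] pointing down, gripper open.
Joint ranges: [-3.08, 3.08], [-0.24, 2.05], [-1.43, 1.35], [0, 2.5], [-1.52, 4.66], [0.17, 1.96], [-2.89, 2.89]. Speed limits (rad/s): [2.39, 2.39, 3.14, 3.14, 3.14, 3.14, 3.14].

## Interface

Orientations are given as a unit quaternion [x, y, z, w].
In Python, from bench import robot gives the robot as it stands. The module is installed in compiled form; this text tells all that it offers.
- The arm moves only by the shell command python3 -m inch 'ROWS'. ROWS is JSON, a list of rows, each an object of numbers: "dx", "dy", "dz": the shift along the tool's x, y, z in cm; "turn": the turn about the tool's z in degrees; "fingers": the opening in per cent of the stroke, from 0 (shut) to 100 (fully open). In form: [{"dx": .., "dy": .., "dz": .., "turn": .., "fingers": ..}, ...]. A call has 1 to 12 rows; each row shifts and turns the commanded pose from where the row before left it, along the tool's axes as they then stand; what a row does not reach is not made up. A row lasts 1/10 s, in which the tool goes at most 50 mm and 8.59 degrees, less where a joint would pass 70% of its speed; a pose out of reach is approached as far as the arm can. A call is refused whole if a number of a shift passes 5 or a number of a turn 8.59, either way. A call with a gripper value outside its range is refused whole. The fingers move at their own pace and stop on an object; the grip force is fixed at half the most. Time passes only in rows, so rows that do not move let the fingers close. It gives the time, the measured TCP pose, the force, the opening and the grip force at its end, in the units of the state.
- robot.get_obs(): the state, without advancing time (a new reading comes with each control period).
- robot.camera(name): name is "side" or "top" or "wrist"; returns a dict with "img" (480x640x3 uint8, blue, green, red), "fx", "fy", "cx", "cy" (pixels), "distortion" ([k1, k2, p1, p2, k3] as OpenCV has them; the pictures are not rectified), "world_to_cam" (4x4, takes a point from world to camera coordinates). Camera axes: x right, y up, looking along -z (the intrinsics and any distortion apply to the point x, -y, -z); pixel columns grow to the right and rows downward; lengths in m; the calibration is good to about 2 mm. A picture is of the moment at which its call begins. There is no depth.
- robot.sign_off(): hands the job in; it is judged then, once.
The state is a dict: "time_s": time; "qpos": joint angles; "joint_vel": joint speeds; "tau": joint torques, N m; "ee_pos": TCP position; "eef_rot": TCP orientation; "force": force on the tool from outside, world axes, zero at the start; "torque": the same for the moment, N m; "opening": finger opening in m; "grip_force": force on a finger pad.
Only numpy, scipy, OpenCV 4.12 (cv2) and the standard library are available. Lean on these libraries where they do the work, as an engineer would, in place of code of your own. Each camera call takes 0.05 s, during which the arm holds its last target. There are 200 camera calls.

## Working session

There is one attempt and no reset: what is moved stays moved. The work goes in short steps, Python scripts to look and compute and a shell command to move; the robot and the scene stay as the last step left them, time stands still between calls to the robot, and variables do not carry over. Pictures are saved under pics/ and viewed, at most 10 in all, crops included, and the job is handed in when it is done.

```bash
mkdir -p pics
cat > h.py <<'E'
import numpy as np, cv2
from bench import robot
from scipy.spatial.transform import Rotation as R
def snap(n,f=None):
    c=robot.camera(n); 
    if f: cv2.imwrite(f,c["img"])
    return c
def K(c): return np.array([[c["fx"],0,c["cx"]],[0,c["fy"],c["cy"]],[0,0,1.]])
def proj(c,P):
    P=np.atleast_2d(P); T=np.array(c["world_to_cam"]); q=P@T[:3,:3].T+T[:3,3]; q=q*[1,-1,-1]
    return cv2.projectPoints(q,np.zeros(3),np.zeros(3),K(c),np.array(c["distortion"]))[0][:,0]
def ray(c,uv):
    T=np.array(c["world_to_cam"]); u=cv2.undistortPoints(np.array(uv,float).reshape(-1,1,2),K(c),np.array(c["distortion"]))[:,0]
    d=np.c_[u[:,0],-u[:,1],-np.ones(len(u))]@T[:3,:3]; o=-T[:3,:3].T@T[:3,3]; return o,d
def atz(c,uv,z):
    o,d=ray(c,uv); return o+d*((z-o[2])/d[:,2])[:,None]
E
python3 - <<'E'
from h import *
import pickle
for n in("top","side"):
    c=snap(n,f"pics/{n}0.png"); pickle.dump(c,open(n+"0.pkl","wb"))
    print(n,np.round(np.linalg.inv(np.array(c["world_to_cam"])),3).tolist(),c["fx"])
o=robot.get_obs(); print(o["ee_pos"],o["eef_rot"],R.from_quat(o["eef_rot"]).as_matrix().round(3).tolist(),o["opening"],o["time_s"],robot.hold_point_z)
E
```

```text
top [[-0.022, 0.986, -0.164, 0.381], [-1.0, -0.022, 0.002, 0.112], [-0.002, 0.164, 0.986, 1.112], [0.0, 0.0, 0.0, 1.0]] 436.9510809891733
side [[0.998, 0.048, -0.043, 0.482], [-0.059, 0.412, -0.909, -1.04], [-0.026, 0.91, 0.414, 0.614], [0.0, 0.0, 0.0, 1.0]] 491.7777899700592
[0.18210172 0.59739937 0.23049451] [ 1.47362513e-01  9.89082207e-01 -8.13223426e-04 -1.24589216e-04] [[-0.957, 0.292, -0.0], [0.292, 0.957, -0.002], [0.0, -0.002, -1.0]] 0.0855472369783364 0.1 0.0187
```

View pics/top0.png

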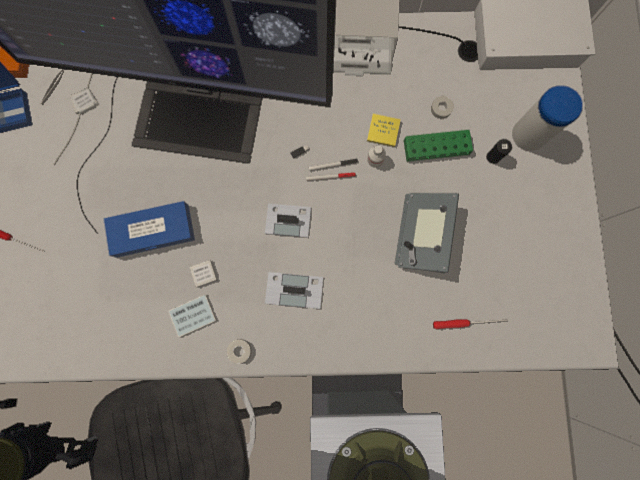

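View pics/side0.png

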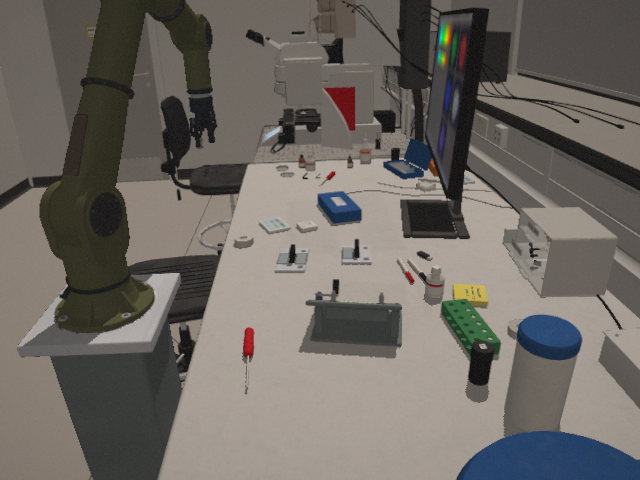

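The top view shows two carriers at about (295,290) and (288,220), the lower one looking longer. The stand is at (428,232), with the retainer post at about (412,260) and the knob at about (408,245). I'll enlarge this.

Run:
```python
import cv2,numpy as np
a=cv2.imread("pics/top0.png")
A=cv2.resize(a[195:320,255:335],None,fx=5,fy=4.8,interpolation=cv2.INTER_CUBIC)
A=cv2.resize(a[200:320,255:335],(400,600),interpolation=cv2.INTER_CUBIC)
B=cv2.resize(a[180:300,385:465],(400,600),interpolation=cv2.INTER_CUBIC)
cv2.imwrite("pics/crop1.png",np.hstack([A,B]))
```

```text
(no output)
```

View pics/crop1.png

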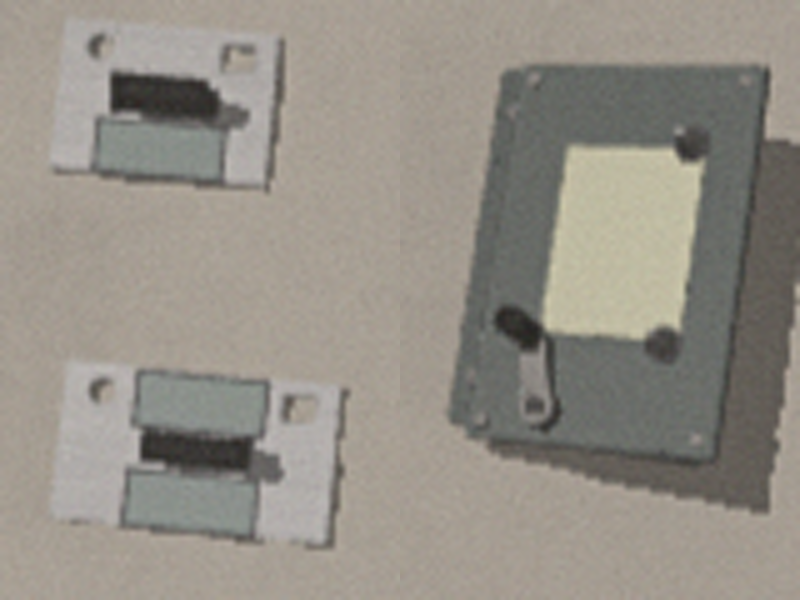

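```bash
cat > fit.py <<'E'
from h import *
import pickle
from scipy.optimize import least_squares
c=pickle.load(open("top0.pkl","rb"))
L=lambda a:np.array(a,float)/5+[255,200]
S=lambda a:(np.array(a,float)-[400,0])/5+[385,180]
pl=L([[66,360],[347,388],[330,546],[50,515],[103,390],[298,408]])
ml=np.array([[40,70,6],[40,-70,6],[-40,-70,6],[-40,70,6],[26,50,4],[26,-50,4]])/1e3
def pose(p,m,Rl,z): return (m@Rl.T)@R.from_euler('z',p[2]).as_matrix().T+[p[0],p[1],z]
r=least_squares(lambda p:(proj(c,pose(p,ml,np.eye(3),0))-pl).ravel(),[.3,.15,0],loss='soft_l1')
print("long",r.x,r.fun.reshape(-1,2).round(1).tolist())
t=np.pi/6
Rf=np.array([[0,1,0],[-np.cos(t),0,np.sin(t)],[np.sin(t),0,np.cos(t)]]).T.reshape(3,3).T
# columns: face x=(0,-c,s), y=(1,0,0), z=(0,s,c)
Rf=np.c_[[0,-np.cos(t),np.sin(t)],[1,0,0],[0,np.sin(t),np.cos(t)]]
ps=S([[690,143],[660,345],[768,68],[715,460],[535,405]])
ms=np.array([[26,50,12],[26,-50,12],[57,92,0],[57,-104,0],[-28,-88,12]])/1e3
f=least_squares(lambda p:(proj(c,pose(p,ms,Rf,.062))-ps).ravel(),[.4,-.15,0],loss='soft_l1')
print("face",f.x,f.fun.reshape(-1,2).round(1).tolist())
for th in(0,.2,.4): print(th,(proj(c,pose(f.x,np.array([[-28-36*np.sin(th),-88+36*np.cos(th),47]])/1e3,Rf,.062))-[385,180])*5+[400,0])
np.save("face.npy",f.x); np.save("long.npy",r.x)
RF=R.from_euler('z',f.x[2]).as_matrix()@Rf
def W(m): return pose(f.x,np.atleast_2d(m)/1e3,Rf,.062)
if __name__=="__main__":
    for th in (0,.3,.6,.9,1.2,1.5): print("knob36",th,W([-28-36*np.sin(th),-88+36*np.cos(th),36]).round(4))
    print(RF.round(3).tolist())
E
python3 fit.py
```

```text
long [ 0.45743126  0.19281613 -0.12055578] [[0.5, -0.2], [-0.9, -0.4], [-0.7, -0.3], [-0.1, 0.4], [0.4, 0.1], [0.5, 0.4]]
face [ 0.59638605 -0.14680552 -0.20881803] [[-0.4, -0.5], [-0.4, -0.8], [0.5, -0.2], [-0.3, 0.8], [0.5, 0.7]]
0 [[525.25564781 319.48220577]]
0.2 [[510.77366156 319.85923181]]
0.4 [[496.4937696  323.12267708]]
knob36 0 [[ 0.5543 -0.0947  0.0792]]
knob36 0.3 [[ 0.5546 -0.0853  0.0739]]
knob36 0.6 [[ 0.5518 -0.0762  0.069 ]]
knob36 0.9 [[ 0.546  -0.068   0.0651]]
knob36 1.2 [[ 0.5378 -0.0615  0.0624]]
knob36 1.5 [[ 0.528  -0.0573  0.0612]]
[[-0.18, 0.978, 0.104], [-0.847, -0.207, 0.489], [0.5, 0.0, 0.866]]
```

```bash
cat > go.py <<'E'
import contextlib,io
with contextlib.redirect_stdout(io.StringIO()):
    from fit import *
def go(*targets):
    o=robot.get_obs(); M=R.from_quat(o["eef_rot"]).as_matrix(); p=np.array(o["ee_pos"])
    print("t",round(o["time_s"],2),"pos",p.round(4),"yaw y",round(np.degrees(np.arctan2(M[1,1],M[0,1])),1),"open",round(o["opening"],4),"q",np.round(o["qpos"],2).tolist(),"F",np.round(o["force"],1))
    # rows in cm along present tool axes, chained
    for t in targets:
        t=np.array(t); print("->",t.round(4),"d cm",((t-p)@M*100).round(2)); p=t
def knob(th,z=36,off=0): # off: mm along opening diagonal
    return W([-28-36*np.sin(th)-off*.707,-88+36*np.cos(th)-off*.707,z])[0]
E
python3 - <<'E'
from go import *
d=RF@[-.707,-.707,0]; print(np.degrees(np.arctan2(d[1],d[0])))
s=knob(.15,28,-32); go([s[0],s[1],.2])
E
```

```text
127.1422136213913
t 0.1 pos [0.1821 0.5974 0.2305] yaw y 73.1 open 0.0855 q [-1.17, 0.51, -0.24, 1.5, 0.13, 1.15, -0.15] F [-1.2 -0.4 -0.6]
-> [ 0.5721 -0.1178  0.2   ] d cm [-58.15 -57.04   3.14]
```

```bash
python3 -m inch '[{"dx":-3.9,"dy":-3.8,"fingers":0},{"dx":-3.9,"dy":-3.8,"fingers":0},{"dx":-3.9,"dy":-3.8,"fingers":0},{"dx":-3.9,"dy":-3.8,"fingers":0},{"dx":-3.9,"dy":-3.8,"fingers":0},{"dx":-3.9,"dy":-3.8,"fingers":0},{"dx":-3.9,"dy":-3.8,"fingers":0},{"dx":-3.9,"dy":-3.8,"fingers":0},{"dx":-3.9,"dy":-3.8,"fingers":0},{"dx":-3.9,"dy":-3.8,"fingers":0},{"dx":-3.9,"dy":-3.8,"fingers":0},{"fingers":0}]'
python3 -m inch '[{"turn":-8.5,"fingers":0},{"turn":-8.5,"fingers":0},{"turn":-8.5,"fingers":0},{"turn":-8.5,"fingers":0},{"turn":-8.5,"fingers":0},{"turn":-8.5,"fingers":0},{"turn":-3,"fingers":0},{"fingers":0},{"fingers":0}]'
python3 - <<'E'
from go import *
s=knob(.15,28,-32); go([s[0],s[1],.2])
E
```

```text
t 0.1 pos [0.1821 0.5974 0.2305] yaw y 73.1 open 0.0855 q [-1.17, 0.51, -0.24, 1.5, 0.13, 1.15, -0.15] F [-1.2 -0.4 -0.6]
-> [ 0.5721 -0.1178  0.2   ] d cm [-58.15 -57.04   3.14]$[0]: bad value
$[0]: bad value
```

```bash
python3 -m inch '[{"dx":-3.9,"dy":-3.8,"dz":0,"turn":0,"fingers":0}]'; python3 -m inch '[{"dx":-3.9,"dy":-3.8}]';  python3 -m inch --help | head -20
```

```text
time_s: 0.2
ee_pos: [0.2015, 0.5579, 0.23]
eef_rot: [0.143, 0.99, 0.001, -0.002]
force: [0.8, 1.3, 0.7]
opening: 0.0733
grip_force: 0.0$[0]: bad value
invalid input: not JSON, or not a number
```

```bash
python3 -m inch '[{"dx":-3.4,"dy":-3.4,"dz":0,"turn":0,"fingers":0},{"dx":-3.4,"dy":-3.4,"dz":0,"turn":0,"fingers":0},{"dx":-3.4,"dy":-3.4,"dz":0,"turn":0,"fingers":0},{"dx":-3.4,"dy":-3.4,"dz":0,"turn":0,"fingers":0},{"dx":-3.4,"dy":-3.4,"dz":0,"turn":0,"fingers":0},{"dx":-3.4,"dy":-3.4,"dz":0,"turn":0,"fingers":0},{"dx":-3.4,"dy":-3.4,"dz":0,"turn":0,"fingers":0},{"dx":-3.4,"dy":-3.4,"dz":0,"turn":0,"fingers":0},{"dx":-3.4,"dy":-3.4,"dz":0,"turn":0,"fingers":0},{"dx":-3.4,"dy":-3.4,"dz":0,"turn":0,"fingers":0},{"dx":-3.4,"dy":-3.4,"dz":0,"turn":0,"fingers":0},{"dx":-3.4,"dy":-3.4,"dz":0,"turn":0,"fingers":0}]'
python3 -m inch '[{"dx":0,"dy":0,"dz":0,"turn":-8.5,"fingers":0},{"dx":0,"dy":0,"dz":0,"turn":-8.5,"fingers":0},{"dx":0,"dy":0,"dz":0,"turn":-8.5,"fingers":0},{"dx":0,"dy":0,"dz":0,"turn":-8.5,"fingers":0},{"dx":0,"dy":0,"dz":0,"turn":-8.5,"fingers":0},{"dx":0,"dy":0,"dz":0,"turn":-8.5,"fingers":0},{"dx":0,"dy":0,"dz":0,"turn":-3,"fingers":0},{"dx":0,"dy":0,"dz":0,"turn":0,"fingers":0}]'
python3 - <<'E'
from go import *
s=knob(.15,28,-32); go([s[0],s[1],.2])
E
```

```text
time_s: 1.4
ee_pos: [0.4781, 0.0429, 0.2312]
eef_rot: [0.147, 0.989, 0.0, -0.0]
force: [0.5, 0.3, -0.5]
opening: -0.0002
grip_force: 0.0
time_s: 2.2
ee_pos: [0.4774, 0.0446, 0.231]
eef_rot: [-0.318, 0.948, 0.0, -0.0]
force: [0.8, -0.1, 0.1]
opening: -0.0001
grip_force: 0.0
t 2.2 pos [0.4774 0.0446 0.231 ] yaw y 127.1 open -0.0001 q [0.02, 0.28, -0.21, 1.87, 0.07, 1.0, 1.99] F [ 0.8 -0.1  0.1]
-> [ 0.5721 -0.1178  0.2   ] d cm [  2.24 -18.67   3.09]
```

```bash
python3 -m inch '[{"dx":0.5,"dy":-4.6,"dz":0.8,"turn":0,"fingers":0},{"dx":0.5,"dy":-4.6,"dz":0.8,"turn":0,"fingers":0},{"dx":0.6,"dy":-4.7,"dz":0.8,"turn":0,"fingers":0},{"dx":0.6,"dy":-4.7,"dz":0.7,"turn":0,"fingers":0},{"dx":0,"dy":0,"dz":0,"turn":0,"fingers":0},{"dx":0,"dy":0,"dz":0,"turn":0,"fingers":0}]'
python3 - <<'E'
from go import *
c=snap("wrist","pics/w1.png"); 
for m in ([26,50,24],[26,-50,24],[26,-50,0],[57,-104,0],[-28,-88,12],[-69,-104,0]): print(m,proj(c,W(m)).round())
for th in(0,.2,.4): print(th,proj(c,knob(th,47.5)).round())
go(knob(.15,28,-32),knob(.15,28,-15),knob(.6,28,-18),knob(1,28,-18),knob(1.4,28,-18),knob(1.55,28,-16))
E
```

```text
time_s: 2.8
ee_pos: [0.5718, -0.1178, 0.1993]
eef_rot: [-0.316, 0.949, 0.0, -0.001]
force: [0.4, 0.6, 0.5]
opening: 0.0001
grip_force: 0.0
[26, 50, 24] [[205. 264.]]
[26, -50, 24] [[308. 173.]]
[26, -50, 0] [[297. 156.]]
[57, -104, 0] [[331.  70.]]
[-28, -88, 12] [[381. 173.]]
[-69, -104, 0] [[411. 181.]]
0 [[364. 231.]]
0.2 [[370. 235.]]
0.4 [[376. 238.]]
t 2.85 pos [ 0.5717 -0.1162  0.1998] yaw y 127.0 open -0.0001 q [0.26, 0.47, -0.16, 1.66, 0.08, 1.02, 2.3] F [ 0.9 -0.4 -0.1]
-> [ 0.5721 -0.1178  0.0809] d cm [ 0.06 -0.17 11.89]
-> [ 0.5625 -0.1051  0.0749] d cm [0.   1.59 0.6 ]
-> [ 0.5611 -0.0935  0.0684] d cm [-0.59  1.01  0.64]
-> [ 0.5529 -0.0829  0.0635] d cm [0.02 1.34 0.5 ]
-> [ 0.5407 -0.0758  0.0609] d cm [0.54 1.3  0.26]
-> [ 0.5345 -0.0727  0.0599] d cm [0.32 0.62 0.1 ]
```

View pics/w1.png

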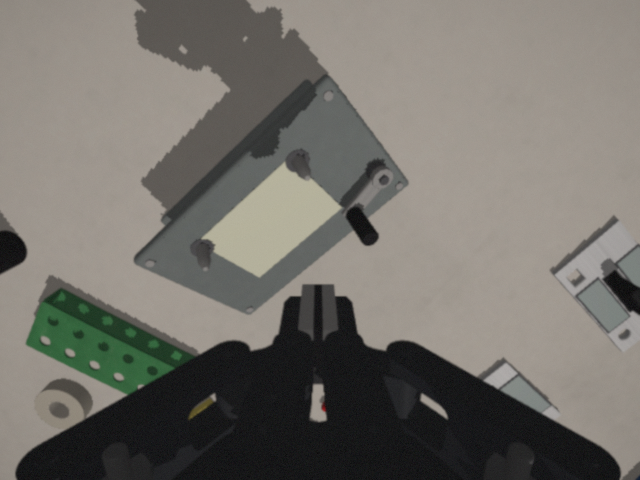

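The wrist view matches the model to within about 4 px. The far pin tip is at (205,266), the near pin tip at (306,178), the post at (384,178) and the knob top at (368,239). That puts the retainer at about 0.15 rad. Next I'll push it open.

```bash
python3 -m inch '[{"dx":0,"dy":0,"dz":3,"turn":0,"fingers":0},{"dx":0,"dy":0,"dz":3,"turn":0,"fingers":0},{"dx":0,"dy":0,"dz":3,"turn":0,"fingers":0},{"dx":0,"dy":-0.2,"dz":2.9,"turn":0,"fingers":0},{"dx":0,"dy":0,"dz":0,"turn":0,"fingers":0}]'
python3 -m inch '[{"dx":0,"dy":0.8,"dz":0.3,"turn":0,"fingers":0},{"dx":0,"dy":0.8,"dz":0.3,"turn":0,"fingers":0},{"dx":-0.3,"dy":0.5,"dz":0.3,"turn":0,"fingers":0},{"dx":-0.3,"dy":0.5,"dz":0.3,"turn":0,"fingers":0},{"dx":0,"dy":0.7,"dz":0.3,"turn":0,"fingers":0},{"dx":0,"dy":0.6,"dz":0.2,"turn":0,"fingers":0},{"dx":0.3,"dy":0.6,"dz":0.1,"turn":0,"fingers":0},{"dx":0.3,"dy":0.6,"dz":0.1,"turn":0,"fingers":0},{"dx":0,"dy":0,"dz":0,"turn":0,"fingers":0},{"dx":0,"dy":0,"dz":0,"turn":0,"fingers":0}]'
python3 - <<'E'
from go import *
go(knob(1.55,28,-16))
c=snap("wrist","pics/w2.png")
for th in(1,1.2,1.4,1.6): print(th,proj(c,knob(th,47.5)).round())
print(proj(c,W([-28,-88,12])))
E
```

```text
time_s: 3.35
ee_pos: [0.5708, -0.1163, 0.0785]
eef_rot: [-0.319, 0.948, 0.002, -0.003]
force: [-0.8, 0.4, 0.2]
opening: -0.0001
grip_force: 0.0
time_s: 4.35
ee_pos: [0.5417, -0.0779, 0.0622]
eef_rot: [-0.318, 0.948, 0.0, -0.001]
force: [-1.1, -0.7, 0.9]
opening: 0.0001
grip_force: 0.2
t 4.35 pos [ 0.5417 -0.0779  0.0622] yaw y 127.0 open 0.0001 q [0.18, 0.58, -0.13, 1.91, 0.12, 0.65, 2.2] F [-1.1 -0.7  0.9]
-> [ 0.5345 -0.0727  0.0599] d cm [0.27 0.85 0.23]
1 [[349. 343.]]
1.2 [[365. 337.]]
1.4 [[380. 329.]]
1.6 [[394. 319.]]
[[315.05768865 226.22186192]]
```

View pics/w2.png

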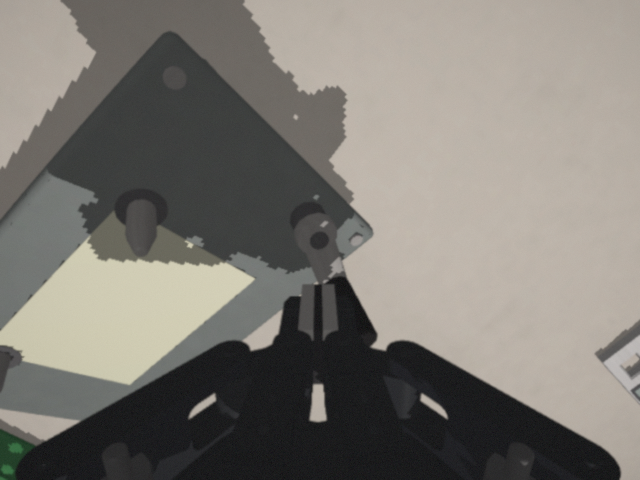

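The post shows at (318,238) and the knob top at about (362,338), which is roughly 1.15 rad. I'll push a little further.

```bash
python3 -m inch '[{"dx":0.3,"dy":0.6,"dz":0.1,"turn":0,"fingers":0},{"dx":0.3,"dy":0.6,"dz":0.1,"turn":0,"fingers":0},{"dx":0.3,"dy":0.3,"dz":0,"turn":0,"fingers":0},{"dx":0,"dy":0,"dz":0,"turn":0,"fingers":0},{"dx":0,"dy":0,"dz":0,"turn":0,"fingers":0}]'
python3 -m inch '[{"dx":0,"dy":-1.5,"dz":0,"turn":0,"fingers":0},{"dx":0,"dy":-1.5,"dz":-3,"turn":0,"fingers":0},{"dx":0,"dy":0,"dz":-4,"turn":0,"fingers":0},{"dx":0,"dy":0,"dz":-4,"turn":0,"fingers":60},{"dx":0,"dy":0,"dz":-3,"turn":0,"fingers":100},{"dx":0,"dy":0,"dz":0,"turn":0,"fingers":100}]'
python3 - <<'E'
from go import *
c=snap("wrist","pics/w3.png")
for th in(1,1.2,1.4,1.6): print(th,proj(c,knob(th,47.5)).round())
for m in ([26,50,24],[26,-50,24],[57,-104,0],[-28,-88,12],[57,92,0]): print(m,proj(c,W(m)).round())
l=np.load("long.npy"); go([l[0],l[1],.15])
E
```

```text
time_s: 4.9
ee_pos: [0.5258, -0.0715, 0.0603]
eef_rot: [-0.318, 0.948, 0.0, -0.0]
force: [-0.9, -3.2, 2.6]
opening: 0.0001
grip_force: 1.7
time_s: 5.5
ee_pos: [0.5474, -0.0957, 0.2046]
eef_rot: [-0.318, 0.948, -0.001, 0.004]
force: [-0.4, 0.7, -0.9]
opening: 0.0435
grip_force: 0.0
1 [[358. 241.]]
1.2 [[366. 237.]]
1.4 [[374. 233.]]
1.6 [[382. 228.]]
[26, 50, 24] [[166. 267.]]
[26, -50, 24] [[262. 180.]]
[57, -104, 0] [[282.  80.]]
[-28, -88, 12] [[340. 179.]]
[57, 92, 0] [[ 95. 262.]]
t 5.55 pos [ 0.5462 -0.0956  0.2023] yaw y 127.0 open 0.0507 q [0.24, 0.42, -0.16, 1.74, 0.08, 0.99, 2.27] F [-0.2  0.2 -0.5]
-> [0.4574 0.1928 0.15  ] d cm [-10.27  28.38   5.19]
```

View pics/w3.png

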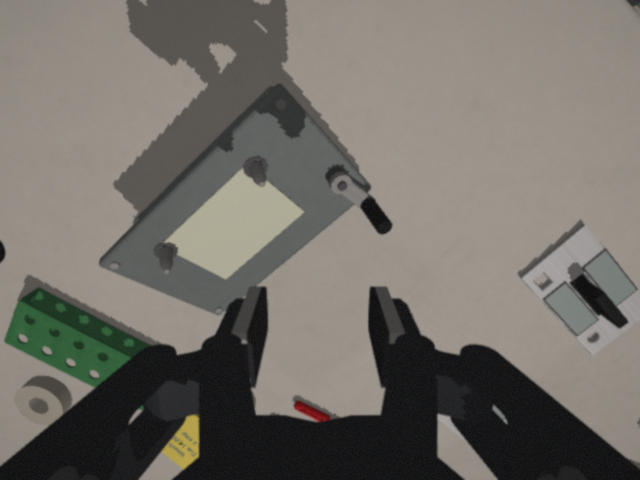

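```bash
python3 -m inch '[{"dx":-1.5,"dy":4.05,"dz":0.7,"turn":0,"fingers":100},{"dx":-1.5,"dy":4.05,"dz":0.7,"turn":0,"fingers":100},{"dx":-1.5,"dy":4.05,"dz":0.7,"turn":0,"fingers":100},{"dx":-1.5,"dy":4.05,"dz":0.7,"turn":0,"fingers":100},{"dx":-1.5,"dy":4.05,"dz":0.7,"turn":0,"fingers":100},{"dx":-1.4,"dy":4.05,"dz":0.8,"turn":0,"fingers":100},{"dx":-1.4,"dy":4.05,"dz":0.8,"turn":0,"fingers":100},{"dx":0,"dy":0,"dz":0,"turn":8.5,"fingers":100},{"dx":0,"dy":0,"dz":0,"turn":8.5,"fingers":100},{"dx":0,"dy":0,"dz":0,"turn":8.5,"fingers":100},{"dx":0,"dy":0,"dz":0,"turn":8.5,"fingers":100},{"dx":0,"dy":0,"dz":0,"turn":8.5,"fingers":100}]'
python3 -m inch '[{"dx":0,"dy":0,"dz":0,"turn":1.5,"fingers":100},{"dx":0,"dy":0,"dz":0,"turn":0,"fingers":100},{"dx":0,"dy":0,"dz":0,"turn":0,"fingers":100}]'
python3 - <<'E'
from go import *
c=snap("wrist","pics/w4.png")
l=np.load("long.npy"); Rz=R.from_euler('z',l[2]).as_matrix()
for m in ([0,25,40],[0,-25,40],[26,50,5],[26,-50,5],[40,70,6],[40,-70,6]): print(m,proj(c,Rz@np.array(m)/1e3+[l[0],l[1],0]).round())
go([l[0],l[1],.012])
E
```

```text
time_s: 6.75
ee_pos: [0.4555, 0.193, 0.1479]
eef_rot: [0.05, 0.999, -0.0, -0.001]
force: [-0.1, 1.0, 0.5]
opening: 0.0855
grip_force: 0.0
time_s: 7.05
ee_pos: [0.4557, 0.1931, 0.1488]
eef_rot: [0.059, 0.998, -0.0, -0.0]
force: [1.1, 0.2, -0.7]
opening: 0.0851
grip_force: 0.0
[0, 25, 40] [[353. 228.]]
[0, -25, 40] [[283. 228.]]
[26, 50, 5] [[378. 246.]]
[26, -50, 5] [[257. 245.]]
[40, 70, 6] [[401. 262.]]
[40, -70, 6] [[234. 261.]]
t 7.1 pos [0.4558 0.193  0.1489] yaw y 83.2 open 0.0857 q [-0.45, 0.4, -0.0, 1.95, 0.0, 0.79, 1.0] F [-1.   0.6  0.2]
-> [0.4574 0.1928 0.012 ] d cm [-0.17  0.   13.69]
```

View pics/w4.png

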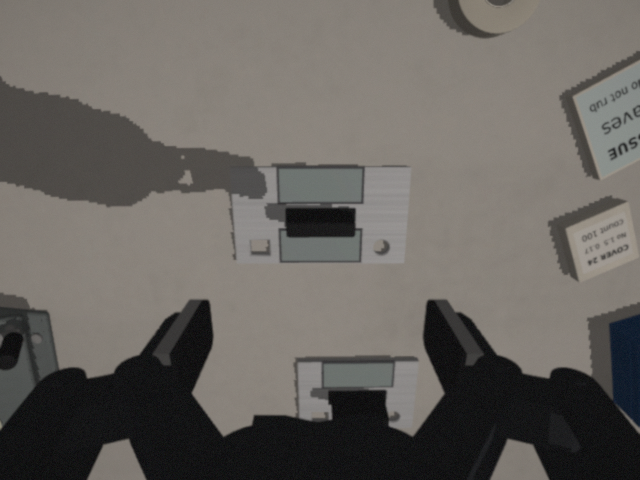

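Round hole at (381,246), slot at (260,246), handle spanning u 286–355. This is the long carrier, within about 2 mm of the estimate. I'll grip the handle by its ends.

```bash
python3 -m inch '[{"dx":-0.2,"dy":0.2,"dz":3.5,"turn":0,"fingers":100},{"dx":0,"dy":0,"dz":3.5,"turn":0,"fingers":100},{"dx":0,"dy":0,"dz":3.5,"turn":0,"fingers":100},{"dx":0,"dy":0,"dz":2.2,"turn":0,"fingers":100},{"dx":0,"dy":0,"dz":1,"turn":0,"fingers":100},{"dx":0,"dy":0,"dz":0,"turn":0,"fingers":60},{"dx":0,"dy":0,"dz":0,"turn":0,"fingers":30},{"dx":0,"dy":0,"dz":0,"turn":0,"fingers":30},{"dx":0,"dy":0,"dz":0,"turn":0,"fingers":30},{"dx":0,"dy":0,"dz":0,"turn":0,"fingers":30},{"dx":0,"dy":0,"dz":0,"turn":0,"fingers":30},{"dx":0,"dy":0,"dz":0,"turn":0,"fingers":30}]'
```

```text
time_s: 8.3
ee_pos: [0.4589, 0.1952, 0.0137]
eef_rot: [0.061, 0.998, 0.001, 0.001]
force: [-1.2, 0.2, 8.2]
opening: 0.0488
grip_force: 62.8
```

```bash
python3 -m inch '[{"dx":0,"dy":0,"dz":-2,"turn":0,"fingers":30},{"dx":0,"dy":0,"dz":-4,"turn":0,"fingers":30},{"dx":0,"dy":0,"dz":-4,"turn":0,"fingers":30},{"dx":0,"dy":0,"dz":-4,"turn":0,"fingers":30},{"dx":0,"dy":0,"dz":-4,"turn":0,"fingers":30},{"dx":0,"dy":0,"dz":-1,"turn":0,"fingers":30},{"dx":0,"dy":0,"dz":0,"turn":0,"fingers":30}]'
python3 - <<'E'
from go import *
g=W([-26,0,35])[0]; go([g[0],g[1],.2]); print(g)
E
```

```text
time_s: 9.0
ee_pos: [0.4588, 0.1952, 0.2041]
eef_rot: [0.061, 0.998, 0.001, 0.002]
force: [-0.3, 0.4, -2.0]
opening: 0.0487
grip_force: 62.7
t 9.0 pos [0.4588 0.1952 0.2041] yaw y 83.1 open 0.0487 q [-0.45, 0.33, 0.0, 1.87, -0.0, 0.93, 1.0] F [-0.3  0.4 -2. ]
-> [ 0.6047 -0.1077  0.2   ] d cm [-18.14 -28.3    0.42]
[ 0.60468165 -0.10765816  0.07931089]
```

```bash
python3 -m inch '[{"dx":-1.8,"dy":-2.8,"dz":0,"turn":0,"fingers":30},{"dx":-1.8,"dy":-2.8,"dz":0,"turn":0,"fingers":30},{"dx":-1.8,"dy":-2.8,"dz":0,"turn":0,"fingers":30},{"dx":-1.8,"dy":-2.8,"dz":0,"turn":0,"fingers":30},{"dx":-1.8,"dy":-2.8,"dz":0,"turn":0,"fingers":30},{"dx":-1.8,"dy":-2.9,"dz":0,"turn":0,"fingers":30},{"dx":-1.8,"dy":-2.9,"dz":0,"turn":0,"fingers":30},{"dx":-1.8,"dy":-2.8,"dz":0,"turn":0,"fingers":30},{"dx":-1.8,"dy":-2.8,"dz":0,"turn":0,"fingers":30},{"dx":-1.9,"dy":-2.9,"dz":0,"turn":0,"fingers":30}]'
python3 -m inch '[{"dx":0,"dy":0,"dz":0,"turn":8,"fingers":30},{"dx":0,"dy":0,"dz":0,"turn":8,"fingers":30},{"dx":0,"dy":0,"dz":0,"turn":8,"fingers":30},{"dx":0,"dy":0,"dz":0,"turn":8,"fingers":30},{"dx":0,"dy":0,"dz":0,"turn":8,"fingers":30},{"dx":0,"dy":0,"dz":0,"turn":8,"fingers":30},{"dx":0,"dy":0,"dz":0,"turn":8,"fingers":30},{"dx":0,"dy":0,"dz":0,"turn":8,"fingers":30},{"dx":0,"dy":0,"dz":0,"turn":8,"fingers":30},{"dx":0,"dy":0,"dz":0,"turn":8,"fingers":30},{"dx":0,"dy":0,"dz":0,"turn":8,"fingers":30},{"dx":0,"dy":0,"dz":0,"turn":7,"fingers":30}]'
python3 -m inch '[{"dx":0,"dy":0,"dz":0,"turn":0,"fingers":30},{"dx":0,"dy":0,"dz":0,"turn":0,"fingers":30}]'
python3 - <<'E'
from go import *
c=snap("wrist","pics/w5.png")
g=W([-26,0,35])[0]; go([g[0],g[1],.2],g-[0,0,.021])
for m in ([26,50,24],[26,-50,24],[57,-104,0],[57,92,0]): print(m,proj(c,W(m)).round())
# hypothetical carrier: origin 15mm below TCP on tool axis
o=robot.get_obs(); M=R.from_quat(o["eef_rot"]).as_matrix(); p=np.array(o["ee_pos"])
C=np.c_[-M[:,0],M[:,1],-M[:,2]]
for m in ([26,50,5],[26,-50,5],[40,70,6],[40,-70,6]): print(m,proj(c,p+C@(np.array(m)/1e3-[0,0,.0137])).round())
E
```

```text
time_s: 10.0
ee_pos: [0.6028, -0.1088, 0.1997]
eef_rot: [0.06, 0.998, 0.0, -0.002]
force: [0.6, -0.0, -1.5]
opening: 0.0488
grip_force: 62.7
time_s: 11.2
ee_pos: [0.6024, -0.1077, 0.1997]
eef_rot: [0.779, 0.627, -0.002, -0.001]
force: [-0.2, -0.8, -1.1]
opening: 0.0487
grip_force: 62.7
time_s: 11.4
ee_pos: [0.6028, -0.1077, 0.2007]
eef_rot: [0.776, 0.631, -0.001, -0.001]
force: [0.6, 0.7, -2.3]
opening: 0.049
grip_force: 62.7
t 11.45 pos [ 0.603  -0.1078  0.201 ] yaw y -11.8 open 0.0487 q [-0.17, 0.56, 0.52, 1.59, -0.3, 1.08, 0.21] F [ 0.1  0.9 -1.3]
-> [ 0.6047 -0.1077  0.2   ] d cm [0.05 0.16 0.1 ]
-> [ 0.6047 -0.1077  0.0583] d cm [1.000e-02 3.000e-02 1.417e+01]
[26, 50, 24] [[386. 293.]]
[26, -50, 24] [[252. 293.]]
[57, -104, 0] [[188. 332.]]
[57, 92, 0] [[434. 334.]]
[26, 50, 5] [[420. 342.]]
[26, -50, 5] [[212. 342.]]
[40, 70, 6] [[458. 367.]]
[40, -70, 6] [[174. 367.]]
```

View pics/w5.png

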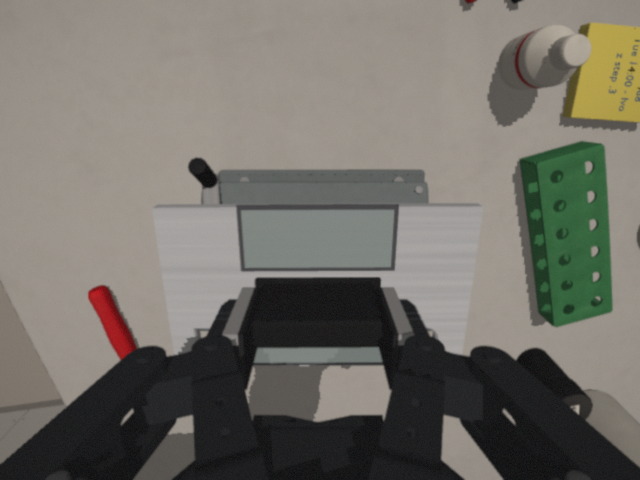

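The carrier is held level, with its -x corners at (155,206) and (481,205). Retainer is clear, with the knob at (203,170).

Run:
```python
from go import *
c=robot.camera("wrist")
o=robot.get_obs(); M=R.from_quat(o["eef_rot"]).as_matrix(); p=np.array(o["ee_pos"])
C=np.c_[-M[:,0],M[:,1],-M[:,2]]
for h in(.010,.0137,.017): print(h,proj(c,p+C@(np.array([[-40,70,6],[-40,-70,6],[-40,32,7],[-40,-32,7]])/1e3-[0,0,h]).T if 0 else p+(np.array([[-40,70,6],[-40,-70,6],[-42,70,6]])/1e3-[0,0,h])@C.T).round(1).tolist())
```

```text
0.01 [[485.0, 212.3], [146.2, 212.0], [485.7, 207.6]]
0.0137 [[481.3, 210.0], [150.0, 209.7], [481.9, 205.4]]
0.017 [[478.1, 208.0], [153.3, 207.7], [478.7, 203.5]]
```

```bash
python3 -m inch '[{"dx":0.05,"dy":0.1,"dz":2.5,"turn":0,"fingers":30},{"dx":0,"dy":0,"dz":2.5,"turn":0,"fingers":30},{"dx":0,"dy":0,"dz":2.5,"turn":0,"fingers":30},{"dx":0,"dy":0,"dz":2,"turn":0,"fingers":30},{"dx":0,"dy":0,"dz":1,"turn":0,"fingers":30},{"dx":0,"dy":0,"dz":0.5,"turn":0,"fingers":30},{"dx":0,"dy":0,"dz":0.5,"turn":0,"fingers":30},{"dx":0,"dy":0,"dz":0,"turn":0,"fingers":30}]'
python3 -m inch '[{"dx":0,"dy":0,"dz":0.3,"turn":0,"fingers":30},{"dx":0,"dy":0,"dz":0.3,"turn":0,"fingers":30},{"dx":0,"dy":0,"dz":0,"turn":0,"fingers":30}]'
python3 -m inch '[{"dx":0,"dy":0,"dz":0.3,"turn":0,"fingers":30},{"dx":0,"dy":0,"dz":0.3,"turn":0,"fingers":30},{"dx":0,"dy":0,"dz":0,"turn":0,"fingers":30}]'
```

```text
time_s: 12.3
ee_pos: [0.6048, -0.1078, 0.0874]
eef_rot: [0.777, 0.63, 0.0, 0.0]
force: [0.3, 0.1, -1.4]
opening: 0.049
grip_force: 62.7
time_s: 12.6
ee_pos: [0.6045, -0.1076, 0.0812]
eef_rot: [0.777, 0.63, -0.0, -0.0]
force: [0.0, 0.1, -2.3]
opening: 0.0488
grip_force: 62.7
time_s: 12.9
ee_pos: [0.605, -0.1074, 0.0759]
eef_rot: [0.777, 0.63, 0.0, 0.0]
force: [-0.7, 1.4, 6.2]
opening: 0.0488
grip_force: 63.6
```

```bash
python3 -m inch '[{"dx":0,"dy":0,"dz":0.3,"turn":0,"fingers":30},{"dx":0,"dy":0,"dz":0.3,"turn":0,"fingers":30},{"dx":0,"dy":0,"dz":0,"turn":0,"fingers":30}]'
python3 -m inch '[{"dx":0,"dy":0,"dz":0.3,"turn":0,"fingers":30},{"dx":0,"dy":0,"dz":0.3,"turn":0,"fingers":30},{"dx":0,"dy":0,"dz":0,"turn":0,"fingers":30}]'
python3 - <<'E'
from go import *
snap("side","pics/s1.png"); a=cv2.imread("pics/s1.png")[230:370,270:430]
cv2.imwrite("pics/s1c.png",cv2.resize(a,(640,560),interpolation=cv2.INTER_CUBIC))
E
```

```text
time_s: 13.2
ee_pos: [0.6056, -0.1046, 0.0707]
eef_rot: [0.776, 0.631, 0.002, -0.001]
force: [-2.6, 8.9, 13.8]
opening: 0.0491
grip_force: 65.9
time_s: 13.5
ee_pos: [0.606, -0.1026, 0.0649]
eef_rot: [0.776, 0.631, 0.003, -0.002]
force: [-2.5, 13.1, 16.5]
opening: 0.0488
grip_force: 67.9
```

View pics/s1c.png

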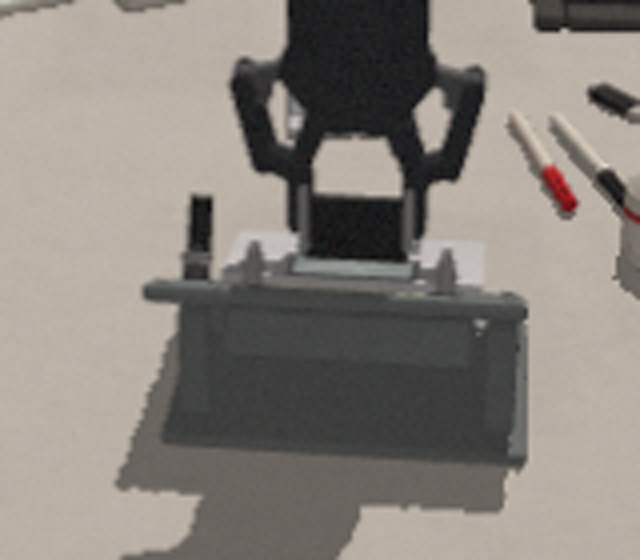

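The carrier is tilting in the grip with its upper edge resting on the face below both pins, and the retainer is upright and clear at the left. I'll keep pressing until it lies flush.

```bash
python3 -m inch '[{"dx":0,"dy":0,"dz":0.3,"turn":0,"fingers":30},{"dx":0,"dy":0,"dz":0.3,"turn":0,"fingers":30},{"dx":0,"dy":0,"dz":0,"turn":0,"fingers":30}]'
python3 -m inch '[{"dx":0,"dy":0,"dz":0.2,"turn":0,"fingers":30},{"dx":0,"dy":0,"dz":0.2,"turn":0,"fingers":30},{"dx":0,"dy":0,"dz":0,"turn":0,"fingers":30}]'
python3 - <<'E'
from go import *
o=robot.get_obs(); print(o["torque"],(RF.T@(np.array(o["ee_pos"])-W([0,0,0])[0])*1e3).round(1))
E
```

```text
time_s: 13.85
ee_pos: [0.6062, -0.1016, 0.0587]
eef_rot: [0.775, 0.632, 0.003, -0.002]
force: [-1.5, 16.6, 16.2]
opening: 0.0486
grip_force: 69.2
time_s: 14.15
ee_pos: [0.6062, -0.1012, 0.0545]
eef_rot: [0.775, 0.632, 0.003, -0.002]
force: [-0.8, 15.2, 13.3]
opening: 0.0487
grip_force: 69.0
[ 2.69169245  0.24126278 -0.03078451] [-44.1   0.2  16.8]
```

```bash
python3 -m inch '[{"dx":0,"dy":0,"dz":0.2,"turn":0,"fingers":30},{"dx":0,"dy":0,"dz":0,"turn":0,"fingers":30}]'
python3 -m inch '[{"dx":0,"dy":0,"dz":0.2,"turn":0,"fingers":30},{"dx":0,"dy":0,"dz":0,"turn":0,"fingers":30}]'
python3 - <<'E'
from go import *
o=robot.get_obs(); print(o["torque"],(RF.T@(np.array(o["ee_pos"])-W([0,0,0])[0])*1e3).round(1))
E
```

```text
time_s: 14.35
ee_pos: [0.6062, -0.1012, 0.0525]
eef_rot: [0.775, 0.632, 0.003, -0.002]
force: [-0.7, 16.3, 13.6]
opening: 0.0487
grip_force: 69.0
time_s: 14.55
ee_pos: [0.6062, -0.1012, 0.0504]
eef_rot: [0.775, 0.632, 0.003, -0.002]
force: [-0.2, 15.3, 12.3]
opening: 0.0488
grip_force: 68.6
[2.70340009 0.14132238 0.02118842] [-46.3   0.1  13.3]
```

```bash
python3 -m inch '[{"dx":0,"dy":0,"dz":0.2,"turn":0,"fingers":30},{"dx":0,"dy":0,"dz":0,"turn":0,"fingers":30}]' | grep -E "pos|force"
python3 -m inch '[{"dx":0,"dy":0,"dz":0.2,"turn":0,"fingers":30},{"dx":0,"dy":0,"dz":0,"turn":0,"fingers":30}]'| grep -E "pos|force"
python3 - <<'E'
from go import *
o=robot.get_obs(); print(o["torque"],(RF.T@(np.array(o["ee_pos"])-W([0,0,0])[0])*1e3).round(1))
c=snap("wrist","pics/w6.png"); snap("side","pics/s2.png")
E
```

```text
ee_pos: [0.6062, -0.1012, 0.0498]
force: [-4.1, 16.9, 23.7]
grip_force: 70.0
ee_pos: [0.6063, -0.1012, 0.0497]
force: [-8.5, 18.7, 41.2]
grip_force: 71.9
[3.46119434 2.38991156 0.14214057] [-46.6   0.2  12.7]
```

```bash
python3 -m inch '[{"dx":0.8,"dy":0,"dz":-1.2,"turn":0,"fingers":30},{"dx":0.7,"dy":0,"dz":-1.4,"turn":0,"fingers":30},{"dx":0,"dy":0,"dz":-1,"turn":0,"fingers":30},{"dx":0,"dy":0,"dz":0,"turn":0,"fingers":30},{"dx":0,"dy":0,"dz":0,"turn":0,"fingers":30}]'
python3 - <<'E'
from go import *
o=robot.get_obs(); print((RF.T@(np.array(o["ee_pos"])-W([0,0,0])[0])*1e3).round(1))
c=snap("wrist","pics/w7.png")
p=np.array(o["ee_pos"])
# carrier parallel to face, origin offset guess in face frame from TCP
for off in ([10,0,-13],[10,0,-17]):
    q=p+(np.array([[-40,70,6],[-40,-70,6],[26,50,6],[26,-50,6],[0,25,40],[0,-25,40]])+off)/1e3@RF.T
    print(off,proj(c,q).round().tolist())
g=cv2.cvtColor(c["img"],cv2.COLOR_BGR2GRAY); 
for r in range(100,330,20): print(r,[int(v) for v in g[r,120:520:8]])
E
```

```text
time_s: 15.55
ee_pos: [0.6075, -0.0937, 0.0811]
eef_rot: [0.777, 0.629, -0.0, 0.0]
force: [-0.4, -0.2, -1.8]
opening: 0.0485
grip_force: 67.3
[-37.5  -0.1  43.7]
[10, 0, -13] [[464.0, 238.0], [167.0, 238.0], [430.0, 386.0], [201.0, 386.0], [385.0, 330.0], [245.0, 330.0]]
[10, 0, -17] [[461.0, 240.0], [170.0, 240.0], [427.0, 385.0], [204.0, 385.0], [383.0, 330.0], [247.0, 330.0]]
100 [136, 135, 134, 136, 136, 136, 135, 135, 134, 134, 134, 135, 135, 135, 135, 135, 135, 134, 135, 135, 137, 134, 134, 135, 135, 134, 135, 135, 135, 134, 134, 135, 135, 134, 133, 133, 133, 134, 133, 134, 136, 136, 134, 134, 134, 133, 134, 133, 135, 137]
120 [135, 137, 134, 136, 136, 137, 136, 136, 135, 135, 134, 138, 136, 135, 136, 137, 135, 133, 134, 135, 135, 135, 135, 136, 134, 134, 134, 134, 135, 133, 136, 133, 135, 136, 135, 136, 135, 135, 133, 135, 136, 135, 133, 134, 134, 134, 133, 135, 137, 137]
140 [136, 136, 137, 135, 139, 137, 137, 136, 134, 136, 136, 135, 136, 136, 135, 132, 132, 135, 134, 134, 137, 136, 139, 135, 135, 134, 136, 137, 134, 136, 136, 135, 136, 132, 136, 134, 135, 135, 135, 136, 135
[... 1577 characters left out ...]
, 137, 117, 118, 122, 65, 162, 162, 161, 160, 162, 162, 163, 163, 161, 162, 122, 127, 128, 128, 129, 130, 131, 130, 130, 134, 133, 133, 134, 134, 133, 132, 133, 130, 104, 162, 164, 164, 164, 163, 162, 163, 163, 163, 94, 88, 134, 136, 137, 137]
300 [137, 138, 115, 117, 121, 85, 160, 162, 162, 162, 161, 162, 162, 161, 53, 91, 89, 17, 32, 36, 37, 37, 38, 34, 36, 37, 36, 37, 38, 39, 38, 23, 22, 25, 93, 63, 110, 161, 161, 161, 163, 162, 160, 160, 130, 92, 136, 136, 138, 137]
320 [138, 136, 104, 69, 65, 121, 163, 163, 162, 163, 163, 163, 31, 30, 90, 91, 20, 38, 37, 34, 37, 36, 37, 39, 37, 34, 39, 37, 40, 37, 42, 42, 40, 31, 38, 92, 65, 30, 160, 164, 163, 164, 164, 164, 158, 90, 139, 137, 138, 137]
```

```bash
cat > plate.py <<'E'
from go import *
def plate(name="wrist"):
    c=robot.camera(name); o=robot.get_obs(); p=np.array(o["ee_pos"])
    g=cv2.GaussianBlur(cv2.cvtColor(c["img"],cv2.COLOR_BGR2GRAY),(3,3),0)
    m=(g>148).astype(np.uint8); Ls=[];Rs=[];Ts=[]
    tops=[]
    for u in list(range(185,230,5))+list(range(405,450,5)):
        col=m[:300,u]; v=np.where(np.convolve(col,np.ones(12),'valid')==12)[0]
        if len(v): Ts.append((u,v[0]-.5))
    v0=np.median([t[1] for t in Ts])
    for v in range(int(v0)+6,320,6):
        r=np.where(m[v,100:540])[0]+100
        l=r[np.searchsorted(r,150)]; Ls.append((l-.5,v)); Rs.append((r[r<500][-1]+.5,v))
    Ls,Rs,Ts=map(np.array,(Ls,Rs,Ts))
    def model(q): # q: off xyz(mm, face axes, of carrier origin from TCP), tilt about face y, yaw about face z
        Rc=RF@R.from_euler('yz',[q[3],q[4]]).as_matrix(); P=lambda a:proj(c,p+(np.array(a,float)@Rc.T+RF@q[:3])/1e3)
        return P
    def res(q):
        P=model(q); a,b,d,e=P([[-40,70,6],[-40,-70,6],[10,70,6],[10,-70,6]])
        return np.r_[np.interp(Rs[:,1],[a[1],d[1]],[a[0],d[0]])-Rs[:,0], np.interp(Ls[:,1],[b[1],e[1]],[b[0],e[0]])-Ls[:,0], Ts[:,1]-np.interp(Ts[:,0],[b[0],a[0]],[b[1],a[1]])]
    s=least_squares(res,[10,0,-14,0,0],loss='soft_l1')
    tf=RF.T@(p-W([0,0,0])[0])*1e3
    print("TCP face",tf.round(1),"off",s.x.round(3),"carrier in face",(tf+s.x[:3]).round(1),"cost",round(s.cost,1),len(s.fun))
    return c,s
if __name__=="__main__":
    plate()
E
python3 plate.py
```

```text
TCP face [-37.8  -0.5  43.2] off [ 6.0400e+00  1.0750e+00 -1.2346e+01  2.0000e-03  0.0000e+00] carrier in face [-31.8   0.6  30.9] cost 2.5 48
```

```bash
python3 -m inch '[{"dx":-0.7,"dy":0,"dz":-0.5,"turn":0,"fingers":30},{"dx":-0.7,"dy":-0.05,"dz":-0.4,"turn":0,"fingers":30},{"dx":-0.7,"dy":0,"dz":-0.4,"turn":0,"fingers":30},{"dx":-0.65,"dy":0,"dz":-0.3,"turn":0,"fingers":30},{"dx":0,"dy":0,"dz":0,"turn":0,"fingers":30},{"dx":0,"dy":0,"dz":0,"turn":0,"fingers":30}]'
python3 plate.py
python3 - <<'E'
from h import *
c=snap("side"); a=c["img"][230:350,280:440]
cv2.imwrite("pics/s3c.png",cv2.resize(a,(800,600),interpolation=cv2.INTER_CUBIC))
E
```

```text
time_s: 16.25
ee_pos: [0.6015, -0.12, 0.0974]
eef_rot: [0.777, 0.629, 0.0, 0.0]
force: [0.1, 0.2, -2.0]
opening: 0.0484
grip_force: 67.3
TCP face [-6.5 -0.6 44.4] off [ 6.4180e+00  1.1240e+00 -1.1828e+01  2.0000e-03  2.0000e-03] carrier in face [-0.1  0.5 32.5] cost 2.8 48
```

```bash
python3 -m inch '[{"dx":-0.2,"dy":-0.05,"dz":0.35,"turn":0,"fingers":30},{"dx":-0.2,"dy":0,"dz":0.35,"turn":0,"fingers":30},{"dx":-0.2,"dy":0,"dz":0.35,"turn":0,"fingers":30},{"dx":-0.1,"dy":0,"dz":0.17,"turn":0,"fingers":30},{"dx":0,"dy":0,"dz":0,"turn":0,"fingers":30},{"dx":0,"dy":0,"dz":0,"turn":0,"fingers":30}]' | grep -E "pos|force"
python3 plate.py
python3 -m inch '[{"dx":-0.1,"dy":0,"dz":0.17,"turn":0,"fingers":30},{"dx":-0.1,"dy":0,"dz":0.17,"turn":0,"fingers":30},{"dx":0,"dy":0,"dz":0,"turn":0,"fingers":30}]' | grep -E "pos|force"
python3 plate.py
```

```text
ee_pos: [0.5997, -0.1264, 0.085]
force: [0.9, 0.9, -1.2]
grip_force: 67.2
TCP face [-6.3 -1.  30.3] off [ 5.5710e+00  1.0930e+00 -1.1627e+01 -1.0000e-03  0.0000e+00] carrier in face [-0.7  0.1 18.6] cost 29.6 48
ee_pos: [0.5999, -0.1282, 0.0816]
force: [4.5, 1.4, -3.2]
grip_force: 67.1
TCP face [-6.6 -0.4 26.5] off [ 5.5970e+00  1.1130e+00 -1.1652e+01  2.0000e-03  1.0000e-03] carrier in face [-1.   0.7 14.9] cost 1.2 48
```

```bash
python3 -m inch '[{"dx":-0.1,"dy":0.08,"dz":0.17,"turn":0,"fingers":30},{"dx":-0.1,"dy":0,"dz":0.17,"turn":0,"fingers":30},{"dx":0,"dy":0,"dz":0,"turn":0,"fingers":30}]' | grep -E "pos|force"
python3 -m inch '[{"dx":-0.1,"dy":0,"dz":0.17,"turn":0,"fingers":30},{"dx":-0.1,"dy":0,"dz":0.17,"turn":0,"fingers":30},{"dx":0,"dy":0,"dz":0,"turn":0,"fingers":30}]' | grep -E "pos|force"
python3 plate.py
```

```text
ee_pos: [0.5998, -0.1303, 0.0781]
force: [4.6, 2.3, -3.1]
grip_force: 67.1
ee_pos: [0.5994, -0.1323, 0.0746]
force: [4.7, 3.6, -2.9]
grip_force: 67.1
TCP face [-6.5 -0.  18.4] off [ 5.5780e+00  1.0310e+00 -1.1655e+01  6.0000e-03  1.0000e-03] carrier in face [-0.9  1.   6.7] cost 93.1 48
```

```bash
python3 -m inch '[{"dx":-0.1,"dy":0.05,"dz":0.17,"turn":0,"fingers":30},{"dx":-0.1,"dy":0,"dz":0.17,"turn":0,"fingers":30},{"dx":0,"dy":0,"dz":0,"turn":0,"fingers":30}]' | grep -E "pos|force"
python3 -m inch '[{"dx":-0.1,"dy":0,"dz":0.17,"turn":0,"fingers":30},{"dx":-0.05,"dy":0,"dz":0.09,"turn":0,"fingers":30},{"dx":0,"dy":0,"dz":0,"turn":0,"fingers":30}]' | grep -E "pos|force"
python3 plate.py
```

```text
ee_pos: [0.5991, -0.1345, 0.0711]
force: [3.5, 2.6, -3.3]
grip_force: 67.1
ee_pos: [0.5991, -0.1349, 0.0698]
force: [0.1, 7.6, 8.7]
grip_force: 68.2Traceback (most recent call last):
  File "plate.py", line 26, in <module>
    plate()
    ~~~~~^^
  File "plate.py", line 13, in plate
    l=r[np.searchsorted(r,150)]; Ls.append((l-.5,v)); Rs.append((r[r<500][-1]+.5,v))
                                                                 ~~~~~~~~^^^^
IndexError: index -1 is out of bounds for axis 0 with size 0
```

```bash
python3 -m inch '[{"dx":-0.05,"dy":0,"dz":0.09,"turn":0,"fingers":30},{"dx":0,"dy":0,"dz":0,"turn":0,"fingers":30}]' | grep -E "pos|force"
python3 -m inch '[{"dx":0,"dy":0,"dz":0,"turn":0,"fingers":75},{"dx":0,"dy":0,"dz":0,"turn":0,"fingers":75},{"dx":0,"dy":0,"dz":0,"turn":0,"fingers":75},{"dx":0,"dy":0,"dz":-1,"turn":0,"fingers":75},{"dx":0,"dy":0,"dz":-2,"turn":0,"fingers":75},{"dx":0,"dy":0,"dz":-3,"turn":0,"fingers":75},{"dx":0,"dy":0,"dz":-4,"turn":0,"fingers":75},{"dx":0,"dy":0,"dz":-2,"turn":0,"fingers":75},{"dx":0,"dy":0,"dz":0,"turn":0,"fingers":0},{"dx":0,"dy":0,"dz":0,"turn":0,"fingers":0}]'
python3 - <<'E'
from go import *
c=snap("wrist"); 
q=lambda m:proj(c,W(m)).round(0).tolist()
print("carrier corners pred",q([[-40,70,6],[-40,-70,6],[40,70,6],[40,-70,6]]),"knob",[proj(c,knob(t,47.5)).round().tolist() for t in(1.4,1.6)])
s=snap("side"); A=cv2.resize(c["img"],(640,480)); B=cv2.resize(s["img"][250:355,290:430],(640,480),interpolation=cv2.INTER_CUBIC)
cv2.imwrite("pics/fin.png",cv2.resize(np.hstack([A,B]),(800,300),interpolation=cv2.INTER_AREA))
cv2.imwrite("pics/wf.png",c["img"])
a=knob(1.6,30,32); go([a[0],a[1],.17])
E
```

```text
ee_pos: [0.5991, -0.1349, 0.0697]
force: [-2.4, 10.4, 15.1]
grip_force: 69.1
time_s: 19.85
ee_pos: [0.5986, -0.1368, 0.1883]
eef_rot: [0.777, 0.63, 0.0, 0.0]
force: [-0.1, 0.4, -0.8]
opening: 0.0358
grip_force: 0.0
carrier corners pred [[406.0, 181.0], [226.0, 181.0], [412.0, 285.0], [220.0, 285.0]] knob [[[196.0, 128.0]], [[185.0, 128.0]]]
t 19.95 pos [ 0.598  -0.1363  0.1869] yaw y -12.0 open 0.0206 q [-0.12, 0.57, 0.51, 1.6, -0.31, 1.05, 0.27] F [ 0.2  0.4 -0.8]
-> [ 0.5058 -0.0356  0.17  ] d cm [  7.94 -11.11   1.72]
```

View pics/fin.png

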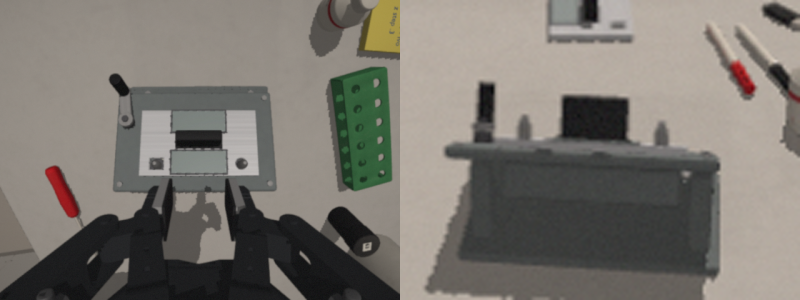

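The carrier lies flat on the face with both pins showing through its holes, and its corners are within about 3 px of the prediction. The retainer points downslope at about 1.6 rad. Now to close it.

```bash
python3 -m inch '[{"dx":2.7,"dy":-3.7,"dz":0,"turn":0,"fingers":0},{"dx":2.7,"dy":-3.7,"dz":0,"turn":0,"fingers":0},{"dx":2.5,"dy":-3.7,"dz":0,"turn":0,"fingers":0},{"dx":0,"dy":0,"dz":0,"turn":8.2,"fingers":0},{"dx":0,"dy":0,"dz":0,"turn":8.2,"fingers":0},{"dx":0,"dy":0,"dz":0,"turn":8.2,"fingers":0},{"dx":0,"dy":0,"dz":0,"turn":8.2,"fingers":0},{"dx":0,"dy":0,"dz":0,"turn":8.2,"fingers":0},{"dx":0,"dy":0,"dz":0,"turn":0,"fingers":0},{"dx":0,"dy":0,"dz":0,"turn":0,"fingers":0}]'
python3 - <<'E'
from go import *
e=RF.T@(np.array([.5258,-.0715,.0603])-W([0,0,0])[0])*1e3
k=lambda t:np.array([-28-36*np.sin(t),-88+36*np.cos(t)])
print("open end face",e.round(1),"knob",k(1.6), "offset",(e[:2]-k(1.6)).round(1))
go(knob(1.6,30,32),*[knob(t,30,17) for t in(1.6,1.3,1,.7,.4,.2,.05)])
E
```

```text
time_s: 20.95
ee_pos: [0.5061, -0.0362, 0.1872]
eef_rot: [0.948, 0.32, -0.001, 0.0]
force: [0.5, 0.2, 0.5]
opening: -0.0001
grip_force: 0.0
open end face [-52.  -84.7  28. ] knob [-63.98464971 -89.0511828 ] offset [12.   4.4]
t 20.95 pos [ 0.5061 -0.0362  0.1872] yaw y -52.7 open -0.0001 q [-0.48, 0.46, 0.74, 1.88, -0.37, 0.95, -0.49] F [0.5 0.2 0.5]
-> [ 0.5058 -0.0356  0.0447] d cm [ 0.04 -0.06 14.25]
-> [ 0.5143 -0.0468  0.05  ] d cm [-0.    1.4  -0.53]
-> [ 0.5245 -0.0501  0.0506] d cm [ 0.61  0.88 -0.07]
-> [ 0.5333 -0.0559  0.0528] d cm [ 0.35  0.99 -0.22]
-> [ 0.5399 -0.0636  0.0564] d cm [ 0.06  1.01 -0.36]
-> [ 0.5438 -0.0725  0.061 ] d cm [-0.24  0.94 -0.46]
-> [ 0.5446 -0.0787  0.0644] d cm [-0.31  0.55 -0.34]
-> [ 0.5443 -0.0834  0.0671] d cm [-0.31  0.35 -0.27]
```

```bash
python3 -m inch '[{"dx":0,"dy":0,"dz":3.5,"turn":0,"fingers":0},{"dx":0,"dy":0,"dz":3.5,"turn":0,"fingers":0},{"dx":0,"dy":0,"dz":3.5,"turn":0,"fingers":0},{"dx":0,"dy":0,"dz":3.7,"turn":0,"fingers":0},{"dx":0,"dy":0.7,"dz":-0.3,"turn":0,"fingers":0},{"dx":0,"dy":0.7,"dz":-0.2,"turn":0,"fingers":0},{"dx":0.3,"dy":0.5,"dz":0,"turn":0,"fingers":0},{"dx":0.3,"dy":0.4,"dz":-0.1,"turn":0,"fingers":0},{"dx":0.2,"dy":0.5,"dz":-0.1,"turn":0,"fingers":0},{"dx":0.2,"dy":0.5,"dz":-0.1,"turn":0,"fingers":0},{"dx":0,"dy":0.5,"dz":-0.2,"turn":0,"fingers":0},{"dx":0,"dy":0.5,"dz":-0.2,"turn":0,"fingers":0}]'
python3 -m inch '[{"dx":-0.1,"dy":0.5,"dz":-0.2,"turn":0,"fingers":0},{"dx":-0.1,"dy":0.5,"dz":-0.2,"turn":0,"fingers":0},{"dx":-0.2,"dy":0.3,"dz":-0.2,"turn":0,"fingers":0},{"dx":-0.2,"dy":0.3,"dz":-0.2,"turn":0,"fingers":0},{"dx":-0.3,"dy":0.3,"dz":-0.2,"turn":0,"fingers":0},{"dx":0,"dy":0,"dz":0,"turn":0,"fingers":0}]'
python3 - <<'E'
from go import *
go(knob(.05,30,12))
c=snap("wrist"); cv2.imwrite("pics/wk.png",c["img"])
for t in (0,.2,.4,.6): print(t,proj(c,knob(t,47.5)).round(),proj(c,knob(t,16)).round())
E
```

```text
time_s: 22.15
ee_pos: [0.5406, -0.0642, 0.0583]
eef_rot: [0.948, 0.318, 0.0, -0.0]
force: [-5.0, 3.0, 2.6]
opening: 0.0001
grip_force: 2.2
time_s: 22.75
ee_pos: [0.5407, -0.0766, 0.0657]
eef_rot: [0.947, 0.321, -0.003, -0.008]
force: [-9.2, 19.9, -1.7]
opening: -0.0
grip_force: 10.8
t 22.75 pos [ 0.5407 -0.0766  0.0657] yaw y -52.6 open -0.0 q [-0.27, 0.66, 0.59, 1.91, -0.53, 0.75, -0.28] F [-9.2 19.9 -1.7]
-> [ 0.5472 -0.0871  0.0688] d cm [-0.13  1.22 -0.33]
0 [[366. 326.]] [[381. 316.]]
0.2 [[353. 311.]] [[370. 304.]]
0.4 [[338. 299.]] [[358. 294.]]
0.6 [[322. 291.]] [[344. 287.]]
```

```bash
python3 -m inch '[{"dx":0,"dy":-1.5,"dz":0.2,"turn":0,"fingers":0},{"dx":0,"dy":-2,"dz":0,"turn":0,"fingers":0},{"dx":0,"dy":-1,"dz":-4,"turn":0,"fingers":0},{"dx":0,"dy":0,"dz":-4,"turn":0,"fingers":0},{"dx":0,"dy":0,"dz":-4,"turn":0,"fingers":0},{"dx":0,"dy":0,"dz":0,"turn":0,"fingers":0},{"dx":0,"dy":0,"dz":0,"turn":0,"fingers":0}]'
cat > kn.py <<'E'
from go import *
c=snap("wrist"); g=cv2.cvtColor(c["img"],cv2.COLOR_BGR2GRAY)
for z in(47.5,16): print(z,[(t,proj(c,knob(t,z))[0].round().tolist()) for t in(0,.15,.3,.45,.6)])
print("post",proj(c,W([-28,-88,12])),"handle",proj(c,W([[0,-25,40],[0,25,40],[0,0,8]])).round().tolist())
n,l,s,ce=cv2.connectedComponentsWithStats((g<50).astype(np.uint8))
for i in range(1,n):
    if s[i,4]>40: print(s[i].tolist(),ce[i].round(1))
def sil(t):  # knob silhouette: convex hull of projected cylinder
    a=np.linspace(0,2*np.pi,24); k=[-28-36*np.sin(t),-88+36*np.cos(t)]
    return cv2.convexHull(np.vstack([proj(c,W(np.c_[k[0]+7*np.cos(a),k[1]+7*np.sin(a),np.full(24,z)])) for z in(14.5,47.5)]).astype(np.float32))
for t in np.arange(0,.8,.05):
    b=[]
    for dx in range(-4,5):
        for dy in range(-4,5):
            m=np.zeros_like(g); cv2.fillConvexPoly(m,(sil(t)+[dx,dy]).round().astype(int),1); b.append(((g<60)&(m>0)).sum()/m.sum())
    print(round(t,2),"best dark",round(max(b),2),"at0",round(b[40],2))
E
python3 kn.py
```

```text
time_s: 23.5
ee_pos: [0.519, -0.0496, 0.1873]
eef_rot: [0.948, 0.318, 0.002, 0.001]
force: [-0.3, 0.5, 0.4]
opening: 0.0
grip_force: 0.0
47.5 [(0, [394.0, 226.0]), (0.15, [389.0, 221.0]), (0.3, [383.0, 216.0]), (0.45, [376.0, 212.0]), (0.6, [369.0, 209.0])]
16 [(0, [400.0, 231.0]), (0.15, [395.0, 225.0]), (0.3, [389.0, 221.0]), (0.45, [383.0, 218.0]), (0.6, [377.0, 215.0])]
post [[363.93590101 259.39653493]] handle [[454.0, 234.0], [516.0, 186.0], [480.0, 217.0]]
[603, 0, 37, 33, 523] [625.9  10.3]
[444, 178, 74, 65, 1664] [481.3 209.7]
[387, 214, 22, 23, 369] [397.2 225. ]
[13, 285, 607, 195, 63453] [300.3 415.7]
0.0 best dark 0.83 at0 0.74
0.05 best dark 0.83 at0 0.78
0.1 best dark 0.83 at0 0.73
0.15 best dark 0.81 at0 0.64
0.2 best dark 0.73 at0 0.53
0.25 best dark 0.64 at0 0.45
0.3 best dark 0.55 at0 0.36
0.35 best dark 0.46 at0 0.28
0.4 best dark 0.37 at0 0.2
0.45 best dark 0.28 at0 0.13
0.5 best dark 0.2 at0 0.06
0.55 best dark 0.14 at0 0.02
0.6 best dark 0.08 at0 0.0
0.65 best dark 0.03 at0 0.0
0.7 best dark 0.0 at0 0.0
0.75 best dark 0.0 at0 0.0
```

```bash
python3 -c "
from h import *
c=robot.camera('wrist')
import contextlib,io
from go import W
P=[[x,y,z] for x in(-6,6) for y in(-25,25) for z in(6,40)]
q=proj(c,W(P)); print('handle bbox pred',q.min(0).round(),q.max(0).round(),'seen 444,178..518,243')
print(robot.sign_off())"
```

```text
handle bbox pred [449. 179.] [526. 244.] seen 444,178..518,243
the job is handed in; nothing more can be done
None
```

The long carrier hangs on both pins, flat on the sloping face, with the retainer arm swung back to about 0 rad over its edge. The job is handed in at about 24 s of robot time; I don't have the verdict, and the last checks were from camera measurements.

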